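# Find the set slope on the striking block with the pendulum gauge

## Robot

A 6-joint arm with a two-finger parallel gripper is mounted at the origin on the work surface. World frame = base frame: x ahead of the robot, y to its left, z up, the work surface at z = 0. Lengths are in mm, angles in rad, forces in N, time in s.
With the tool pointing down it reaches from about 400 to 925 mm from the base axis. Payload 12.5 kg.
Tool frame: the origin (TCP) lies at the centre of the arm's flange, where the gripper is bolted on; the fingertips stand 190 mm ahead of it and the grasp point (between the pads) lies 171 mm ahead of it; z points along the fingers, y is the line along which they close (so a half turn about z gives the same grasp; the last joint's range is limited). The gripper opens to 95 mm and grips with 3 to 60 N. Pads are 20 mm wide; open, the fingers measure 119 mm over their backs; the gripper's body (75 mm by 180 mm) begins 59 mm behind the grasp point.
Start: joints at [1.012, 0.491, 1.559, -0, 1.092, -0.106], TCP at [273.406, 562.027, 404.761] pointing down, gripper open.
Joint ranges: [-3.1, 3.1], [-0.84, 2.19], [0.05, 2.79], [-1.13, 4.28], [0.06, 2.93], [-2.69, 2.69]. Speed limits (rad/s): [2.22, 2.22, 2.79, 3.14, 3.14, 3.14].

## Interface

Orientations are given as [roll, pitch, yaw] about the fixed x, y, z axes, in that order (R = Rz(yaw) Ry(pitch) Rx(roll)).
In Python, from cell import env, read_camera, search_frame, cut_out gives the robot as it stands. The module is installed in compiled form; this text tells all that it offers.
- The arm moves only by the tool move_arm, never from a script. Its argument "commands" is a list of rows, each a list of 3 entries, a list of its own where there are three numbers: the shift along the world's x, y, z normalised to -1 to 1, where 1 is 0.03 m, then the turn about the world's z normalised to -1 to 1, where 1 is 0.08 rad, then the opening, from -1 (shut) to 1 (fully open), so that 0 is half open. A call has 1 to 20 rows; each row shifts and turns the commanded pose from where the row before left it; what a row does not reach is not made up. A row lasts 1/12 s, in which the tool goes at most 41.7 mm and 7.16 degrees, less where a joint would pass 70% of its speed; a pose out of reach is approached as far as the arm can. A call with a number of a shift or a turn outside -1 to 1 is refused whole. A call with a gripper value outside its range is refused whole. The fingers move at their own pace and stop on an object; the grip force is fixed at half the most. Time passes only in rows, so rows that do not move let the fingers close. It gives the time, the measured TCP pose, the force, the opening and the grip force at its end, in the units of the state.
- env.state(): the state, without advancing time (a new reading comes with each control period).
- read_camera(name): name is "scene" or "top"; returns a dict with "image" (400x640x3 uint8, red, green, blue), "fx", "fy", "cx", "cy" (pixels), "rvec" (rotation vector, rad) and "tvec" (3), from world to camera coordinates, as OpenCV has them. Camera axes: x right, y down, z forward; pixel columns grow to the right and rows downward; lengths in mm; the calibration is good to about 2 mm. A picture is of the moment at which its call begins. There is no depth.
- env.job_done(): hands the job in; it is judged then, once.
Trained networks look in a picture, given as the dict that the camera call returned (one of the last four; its "shot" number tells which), for a name from the list of things; names that differ only in an ending like _2 or _b are one class to them, and where a whole thing is asked for, a point or a joint stands for the part that bears it (a point fixed in the world has none). Each returns a list of dicts, best first, with "confidence" (0 to 1); they miss things now and then, are a little off and sometimes report something else, mostly with a low value. They report only what shows in the picture. A call takes as long as a camera call. They do not tell look-alikes from the thing itself.
- search_frame(thing, picture): "at" ([column, row] in pixels, amid what is visible of it).
- cut_out(thing, picture): "region" (400x640 bool, what is visible of it) and "at" ([column, row] in pixels, amid what is visible of it).
The state is a dict: "t": time; "joints": joint angles; "qvel": joint speeds; "tau": joint torques, N m; "eef_pos": TCP position; "tcp_rot": TCP orientation; "ft_force": force on the tool from outside, world axes, zero at the start; "moment": the same for the moment, N m; "opening": opening from 0.0 (shut) to 1.0 (fully open); "grip_force": force on a finger pad.
Only numpy, scipy, OpenCV 4.12 (cv2) and the standard library are available. Lean on these libraries where they do the work, as an engineer would, in place of code of your own. Each camera call takes 0.05 s, during which the arm holds its last target. There are 200 camera calls.

## Task

Take the wooden scraper block and wipe the three loose aluminium chips off the crowned hardwood striking block without touching them with the gripper, then set the scraper down on the cart top clear of the block. Pick up the pendulum angle gauge, rest its base gently on the cleaned crown, square across it, and rock it until the hanging pointer comes to rest on the brass index tab of its dial. Finish holding it there in the gripper, base lightly against the crown and pointer still on the index, so that the spot can be pencilled; leave everything else on the cart where it is.

Things in the scene. Friction and masses are not known exactly. Their poses are not given: they have to be found in the camera images.
- block: dark hardwood block screwed to the cart top (fixed): 160 mm long (its x), 111 wide (y), 70 high at the ridge. The top is a cylinder crown of 120 mm radius, axis along x, planed in 5 degree facets; it slopes 27 degrees at the long edges (57 mm high). A screw lug 4 mm high stands out 16 mm midway on each long side. Origin: centre of underside, z up
- crown_top (a point): point on the ridge of the crown, above the block's centre, 70 mm above the cart top; axes as the block's
- crown_axis (a point): point on the axis of the crown's cylinder, straight below crown_top by the radius of 120 mm (inside the cart top)
- chip0_mid (a point): centre of a loose sawn aluminium chip, 22 x 16 x 9 mm, 11 g, lying near the ridge of the block, in its near half
- chip1_mid (a point): centre of a loose aluminium chip, 18 x 20 x 9 mm, 11 g, near the middle of the ridge
- chip2_mid (a point): centre of a loose aluminium chip, 24 x 13 x 10 mm, 11 g, near the ridge, in the block's far half
- scraper_grip (a point): grip centre of the loose light-wood scraper block, 0.12 kg: sole 24 mm (its x) by 90 mm (y), 18 mm high, flat rubber underside; on its middle an upright grip 22 mm (x) by 30 mm (y) whose top is 68 mm above the underside. This point is 45 mm above the underside; z up
- gauge_grip (a point): grip centre of the loose pendulum angle gauge (about 0.45 kg, 172 mm high): on its round housing a square dark steel grip 24 mm (its x) by 28 mm (y), from 126 to 172 mm above the underside. This point is 148 mm above the underside on the mid line; z up through the gauge; the white dial looks along +x (at the start roughly away from the robot)
- gauge_base (a point): centre of the gauge's flat underside, axes as gauge_grip's. The base is 50 mm (x) by 130 mm (y), 12 mm thick; above it the grey round housing, 116 mm across, 26 mm thick along x, centre 68 mm above the underside
- pointer (a joint): angle (rad) of the black plumb pointer hanging from the dial's centre on a free bearing: it swings about 3 times a second and hangs vertical again within some 2 s. 0: points to the middle of the base; positive: tip towards the gauge's +y side, as when the gauge leans down to its +y side by that angle
- index (a joint): angle on the dial of the brass index tab (8 mm wide, lower rim of the dial), counted like the pointer's: equal values mean the pointer is on the index. Already set and stiff, somewhere from 0.17 to 0.34 rad on the +y side
- pointer_tip (a point): tip of the black pointer, 48 mm below the dial's centre
- index_tip (a point): inner end of the index tab, where the pointer's tip should come, 48 mm from the dial's centre
- chime_bar: nickel-plated glockenspiel bar, 150 x 32 x 9 mm, lying flat; a bystander; origin at the centre of its underside
- speaker: grey cone loudspeaker driver, 128 mm across, 64 mm high, cone upward; a bystander; origin at the centre of its underside
- tube0: longer aluminium wind chime tube, 25 mm across, 340 mm long, lying crosswise at the far edge; a bystander; origin at the centre of its underside
- tube1: shorter aluminium wind chime tube, 25 mm across, 280 mm long, beside the longer one; a bystander; origin at the centre of its underside
- mute: small black ebony violin mute with three prongs, 32 x 25 x 14 mm; a bystander; origin at the centre of its underside
- mallet: rubber-headed mallet lying down, 210 mm long, head 50 mm wide and 30 mm high; a bystander; origin at the centre of its underside
Mind the look-alikes: they are no part of the job. There is more than one size of the part that bears scraper_grip; the job needs the larger.

How it is judged:
By the outcome, as a careful person would: the job done as asked, in the order asked, and still so for the second after the job is handed in, while the arm keeps its last pose, push and grip.
It also fails if it takes over 61 s, if anything falls off the work surface, if the arm or the gripper's body presses on something with over 40 N, if the wrist force passes 120 N, or if a joint passes its speed limit or range.

## Working session

There is one attempt and no reset: what is moved stays moved. The work goes in short steps, Python scripts to look and compute and a tool call to move; the robot and the scene stay as the last step left them, time stands still between calls to the robot, and variables do not carry over. Pictures are saved under pics/ and viewed, at most 10 in all, crops included, and the job is handed in when it is done.

Besides the shell and the picture viewer there is one more tool, called after "Call:" as name([rows], argument=value, ...), one row to a line, values as JSON. move_arm: Moves the arm, as the interface text tells. Its arguments: {"type":"object","properties":{"commands":{"type":"array","items":{"type":"array"}}},"required":["commands"]}

```bash
mkdir -p pics
cat > h.py <<'E'
import numpy as np, cv2
from cell import env, read_camera, search_frame, cut_out
def pix2world(c,uv,z):
    R=cv2.Rodrigues(np.array(c["rvec"],float))[0]; t=np.array(c["tvec"],float).ravel()
    d=R.T@np.array([(uv[0]-c["cx"])/c["fx"],(uv[1]-c["cy"])/c["fy"],1.]); o=-R.T@t
    return o+d*(z-o[2])/d[2]
def proj(c,P):
    return cv2.projectPoints(np.array(P,float).reshape(-1,3),np.array(c["rvec"],float),np.array(c["tvec"],float),np.array([[c["fx"],0,c["cx"]],[0,c["fy"],c["cy"]],[0,0,1.]]),None)[0].reshape(-1,2)
def save(c,n): cv2.imwrite("pics/"+n,c["image"][:,:,::-1])
def tri(ca,a,cb,b):
    A=[]
    for c,uv in((ca,a),(cb,b)):
        R=cv2.Rodrigues(np.array(c["rvec"],float))[0]; t=np.array(c["tvec"],float).ravel()
        P=np.array([[c["fx"],0,c["cx"]],[0,c["fy"],c["cy"]],[0,0,1.]])@np.c_[R,t]
        A+=[uv[0]*P[2]-P[0],uv[1]*P[2]-P[1]]
    A=np.array(A); return np.linalg.lstsq(A[:,:3],-A[:,3],rcond=None)[0]
E
python3 - <<'E'
from h import *
C={n:read_camera(n) for n in("scene","top")}
for n,c in C.items():
    save(c,n+"0.png"); R=cv2.Rodrigues(np.array(c["rvec"],float))[0]; print(n,c["fx"],(-R.T@np.array(c["tvec"]).ravel()).round(),R.round(2).tolist())
    for th in "block chip0_mid chip1_mid chip2_mid scraper_grip gauge_grip gauge_base pointer_tip index_tip crown_top".split():
        print(n,th,[(np.round(d["at"]).tolist(),round(d["confidence"],2)) for d in search_frame(th,c)[:4]])
print(env.state())
E
```

```text
scene 511.78957187405115 [ 864.  487. 1041.] [[-0.85, 0.53, -0.0], [0.45, 0.72, -0.52], [-0.28, -0.44, -0.85]]
scene block [([332.0, 198.0], 0.6)]
scene chip0_mid [([343.0, 183.0], 0.44)]
scene chip1_mid []
scene chip2_mid []
scene scraper_grip [([261.0, 116.0], 0.76), ([307.0, 118.0], 0.64)]
scene gauge_grip [([448.0, 306.0], 0.76)]
scene gauge_base [([447.0, 305.0], 0.87)]
scene pointer_tip []
scene index_tip []
scene crown_top [([334.0, 203.0], 0.97)]
top 401.7872050418612 [ 434.  -23. 1074.] [[-0.0, -1.0, 0.01], [-0.99, 0.0, -0.12], [0.12, -0.01, -0.99]]
top block [([314.0, 214.0], 0.7)]
top chip0_mid [([310.0, 227.0], 0.58)]
top chip1_mid [([310.0, 205.0], 0.52)]
top chip2_mid [([310.0, 206.0], 0.39), ([408.0, 241.0], 0.2)]
top scraper_grip [([407.0, 240.0], 0.79), ([429.0, 202.0], 0.71)]
top gauge_grip [([184.0, 233.0], 0.9)]
top gauge_base [([180.0, 232.0], 0.55), ([313.0, 213.0], 0.28)]
top pointer_tip []
top index_tip []
top crown_top [([312.0, 214.0], 0.72)]
{'t': 1.1, 'joints': array([ 1.01239124e+00,  4.90881320e-01,  1.55889833e+00, -1.88411692e-05,
        1.09169823e+00, -1.05591430e-01]), 'qvel': array([ 9.82380117e-04, -1.11531997e-04, -8.86509291e-04,  8.80677196e-04,
        5.25702831e-04,  9.98440831e-05]), 'tau': array([-2.91756805e-03, -6.12491298e+01, -2.58415943e+01,  6.92834007e-02,
        4.47403500e-02, -3.06017535e-05]), 'eef_pos': array([273.4100038 , 562.02106192, 404.77312815]), 'tcp_rot': array([3.14148028e+00, 2.87244611e-05, 2.68878768e+00]), 'ft_force': array([ 0.34468664, -0.32069433,  0.59906672]), 'moment': array([ 0.03532615, -0.0299856 , -0.03500704]), 'grip_force': 0.0, 'opening': 1.0021296732472798}
```

View images.

View pics/scene0.png

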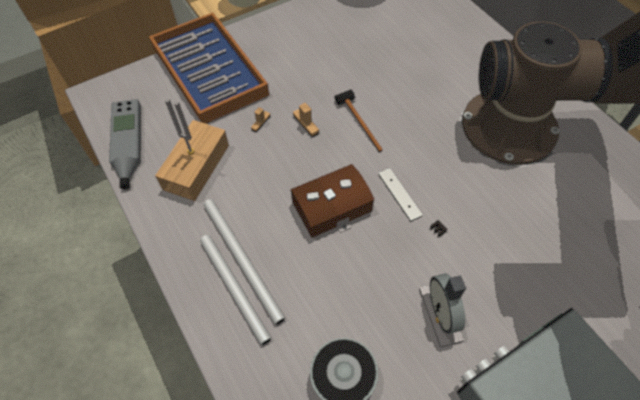

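View pics/top0.png

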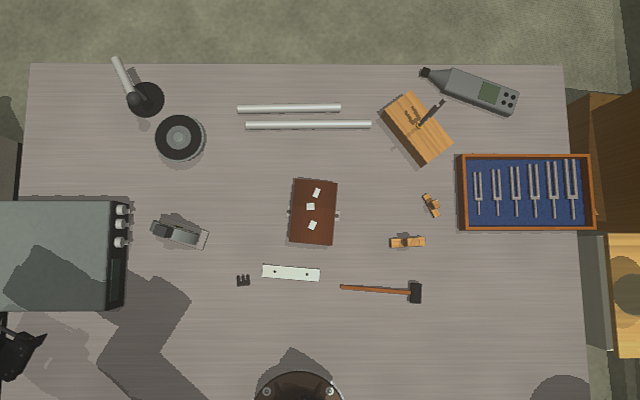

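The larger scraper is at top (407,240) / scene (307,118). The smaller look-alike is at top (429,202) / scene (261,116). The one nearer the robot looks longer in both views, so I'll confirm in a crop. The chips are at top (316,192), (310,206) and (312,225), and the gauge is at top (180,232) / scene (448,305).

```bash
cat > fit.py <<'E'
from h import *
from scipy.optimize import minimize
def box(x0,x1,y0,y1,z0,z1): return [[x,y,z] for x in(x0,x1) for y in(y0,y1) for z in(z0,z1)]
a=np.radians(np.arange(-25,26,5))
BLOCK=[[[x,120*np.sin(t),120*np.cos(t)-50] for x in(-80,80) for t in a]+box(-80,80,-55.5,55.5,0,57),box(-8,8,-71.5,71.5,0,4)]
SCR=[box(-12,12,-45,45,0,18),box(-11,11,-15,15,18,68)]
b=np.radians(np.arange(0,360,10))
GAU=[box(-25,25,-65,65,0,12),[[x,58*np.cos(t),68+58*np.sin(t)] for x in(-13,13) for t in b],box(-12,12,-14,14,126,172)]
K=4
def render(c,parts,p):
    m=np.zeros((400*K,640*K),np.uint8); cs,sn=np.cos(p[2]),np.sin(p[2])
    for P in parts:
        P=np.array(P,float); W=P.copy(); W[:,0]=p[0]+cs*P[:,0]-sn*P[:,1]; W[:,1]=p[1]+sn*P[:,0]+cs*P[:,1]
        h=cv2.convexHull(((proj(c,W)+.5)*K).astype(np.float32)); cv2.fillConvexPoly(m,h.round().astype(np.int32),1)
    return m>0
def fit(cams,masks,parts,p0):
    M=[cv2.resize(m.astype(np.float32),None,fx=K,fy=K,interpolation=cv2.INTER_LINEAR)>.5 for m in masks]
    def cost(p):
        r=0
        for c,m in zip(cams,M):
            q=render(c,parts,p); r+=1-(q&m).sum()/(q|m).sum()
        return r
    s=minimize(cost,p0,method="Nelder-Mead",options=dict(initial_simplex=np.array([p0]+[np.array(p0)+d for d in([15,0,0],[0,15,0],[0,0,.15])]),xatol=.05,fatol=1e-4,maxiter=150))
    return s.x.round(3),round(s.fun,3)
def near(l,uv): return min(l,key=lambda d:np.hypot(*(np.array(d["at"])-uv)))
E
cat > m1.py <<'E'
from fit import *
s,t=read_camera("scene"),read_camera("top")
for n,parts,us,ut,z in(("block",BLOCK,(332,198),(314,214),60),("scraper_grip",SCR,(307,118),(407,240),20),("gauge_grip",GAU,(448,306),(180,232),60)):
    ms=near(cut_out(n,s),us)["region"]; mt=near(cut_out(n,t),ut)["region"]
    if n=="block":
        ms,mt=[cv2.morphologyEx(m.astype(np.uint8),cv2.MORPH_CLOSE,np.ones((9,9)))>0 for m in(ms,mt)]
    p0=[*pix2world(t,ut,z)[:2],0]
    for nm,c,m in(("both",(s,t),(ms,mt)),("scene",(s,),(ms,)),("top",(t,),(mt,))): print(n,nm,*fit(c,m,parts,p0),m[0].sum())
for uv in((316,192),(310,206),(312,225)): print("chip",pix2world(t,uv,75).round())
i=np.hstack([cv2.resize(s["image"][85:150,230:330],None,fx=4,fy=4,interpolation=3)[:260],cv2.resize(t["image"][190:255,385:445],None,fx=4,fy=4,interpolation=3)])
j=np.hstack([cv2.resize(s["image"][265:350,410:475],None,fx=4,fy=4,interpolation=3),cv2.resize(t["image"][170:255,280:345],None,fx=4,fy=4,interpolation=3)])
w=max(i.shape[1],j.shape[1]); f=lambda q:np.pad(q,((0,0),(0,w-q.shape[1]),(0,0)))
cv2.imwrite("pics/crop1.png",np.vstack([f(i),f(j)])[:600,:,::-1])
E
python3 m1.py
```

```text
block both [ 5.2466e+02 -3.9315e+01 -8.8000e-02] 0.083 4048
block scene [ 5.25364e+02 -3.97450e+01 -9.30000e-02] 0.029 4048
block top [ 5.24496e+02 -3.79620e+01 -9.70000e-02] 0.044 2949
scraper_grip both [ 4.48918e+02 -2.88828e+02  7.70000e-02] 0.186 486
scraper_grip scene [ 4.49710e+02 -2.89014e+02  8.20000e-02] 0.068 486
scraper_grip top [ 4.48257e+02 -2.87706e+02  8.10000e-02] 0.111 343
gauge_grip both [ 4.72605e+02  3.05745e+02 -3.24000e-01] 0.125 2328
gauge_grip scene [ 4.73940e+02  3.04286e+02 -3.38000e-01] 0.06 2328
gauge_grip top [ 4.72502e+02  3.06352e+02 -3.17000e-01] 0.037 1081
chip [572. -45.  75.]
chip [536. -30.  75.]
chip [489. -35.  75.]
```

View pics/crop1.png

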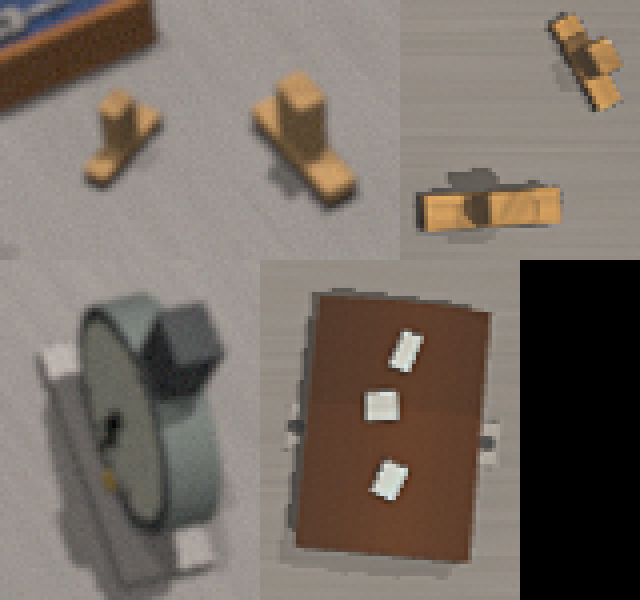

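Confirmed: the lower one (top (407,240)) has the longer sole and is the larger scraper. It sits at (449,-288), yaw 0.08. The gauge dial faces +x with the brass tab at its lower part.

Call:
move_arm([
  [[0.9,-0.95,0],0.95,1],
  [[0.9,-0.95,0],0.95,1],
  [[0.9,-0.95,0],0.95,1],
  [[0.9,-0.95,0],0.95,1],
  [[0.9,-0.95,0],0.95,1],
  [[0.9,-0.95,0],0.95,1],
  [[0,-0.98,0],0.5,1],
  [[0,-0.98,0],0.4,1],
  [[0,-0.98,0],0,1],
  [[0,-0.98,0],0,1],
  [[0,-0.98,0],0,1],
  [[0,-0.98,0],0,1],
  [[0,-0.98,0],0,1],
  [[0,-0.98,0],0,1],
  [[0,-0.98,0],0,1],
  [[0,-0.98,0],0,1],
  [[0,-0.98,0],0,1],
  [[0,-0.98,0],0,1],
  [[0,-0.98,0],0,1],
  [[0,-0.98,0],0,1],
])

```text
t: 3.17
eef_pos: [435.1, -22.0, 405.0]
tcp_rot: [-3.142, 0.001, -3.066]
ft_force: [0.1, -0.1, 0.6]
opening: 1.001
grip_force: 0.0
```

Call:
move_arm([
  [[0.2,-0.98,0],0,1],
  [[0.2,-0.98,0],0,1],
  [[0.06,-0.98,0],0,1],
  [[0,-0.98,0],0,1],
  [[0,-0.98,0],0,1],
  [[0,-0.98,0],0,1],
  [[0,-0.98,0],0,1],
  [[0,-0.98,0],0,1],
  [[0,-0.98,0],0,1],
  [[0,-0.08,-0.9],0,1],
  [[0,0,-1],0,1],
  [[0,0,-1],0,1],
  [[0,0,-1],0,1],
  [[0,0,-1],0,1],
  [[0,0,-1],0,1],
  [[0,0,-0.35],0,1],
  [[0,0,0],0,0.0],
  [[0,0,0],0,-1],
  [[0,0,0],0,-1],
  [[0,0,0],0,-1],
])

```text
t: 4.83
eef_pos: [449.5, -287.8, 218.9]
tcp_rot: [-3.14, 0.002, -3.066]
ft_force: [0.5, -0.0, 0.4]
opening: 0.776
grip_force: 0.0
```

Call:
move_arm([
  [[0,0,0],0,-1],
  [[0,0,0],0,-1],
  [[0,0,0],0,-1],
  [[0,0,0],0,-1],
])

```text
t: 5.17
eef_pos: [449.2, -287.6, 217.6]
tcp_rot: [-3.141, 0.0, -3.066]
ft_force: [-0.7, 0.2, -0.2]
opening: 0.496
grip_force: 0.0
```

Call:
move_arm([
  [[0,0,0],0,-1],
  [[0,0,0],0,-1],
  [[0,0,0],0,-1],
  [[0,0,0],0,-1],
  [[0,0,0],0,-1],
])

```text
t: 5.58
eef_pos: [449.2, -287.6, 217.3]
tcp_rot: [3.141, -0.0, -3.066]
ft_force: [0.0, 0.3, -0.0]
opening: 0.318
grip_force: 29.9
```

Call:
move_arm([
  [[0,0,0.7],0,-1],
  [[0,0,1],0,-1],
  [[0,0,1],0,-1],
  [[0,0.5,0.4],-0.7,-1],
  [[-0.1,0.9,0],-0.7,-1],
  [[-0.1,0.9,0],-0.7,-1],
  [[-0.1,0.9,0],0,-1],
  [[-0.1,0.9,0],0,-1],
  [[-0.1,0.9,0],0,-1],
  [[-0.1,0.9,0],0,-1],
  [[0,0.9,0],0,-1],
  [[0,0.9,0],0,-1],
  [[0,0.9,0],0,-1],
  [[0,0,0],0,-1],
  [[0,0,0],0,-1],
  [[0,0,0],0,-1],
])

```text
t: 6.92
eef_pos: [431.3, -29.8, 310.3]
tcp_rot: [-3.142, 0.0, 3.049]
ft_force: [-0.4, -0.7, -1.0]
opening: 0.317
grip_force: 29.9
```

Call:
move_arm([
  [[0,0.05,-0.5],0,-1],
  [[0,0.05,-0.23],0,-1],
  [[0.2,-0.02,0],0,-1],
  [[0.3,-0.028,0],0,-1],
  [[0.3,-0.028,0],0,-1],
  [[0.3,-0.028,0],0,-1],
  [[0.3,-0.028,0],0,-1],
  [[0.3,-0.028,0],0,-1],
  [[0.3,-0.028,0],0,-1],
  [[0.3,-0.028,0],0,-1],
  [[0.3,-0.028,0],0,-1],
  [[0.3,-0.028,0],0,-1],
  [[0.3,-0.028,0],0,-1],
])

```text
t: 8.0
eef_pos: [528.1, -35.6, 288.3]
tcp_rot: [3.141, -0.0, 3.049]
ft_force: [-0.5, 0.0, -0.9]
opening: 0.313
grip_force: 30.0
```

Run:
```python
from h import *
s=read_camera("scene"); t=read_camera("top"); print(env.state()["ft_force"])
cv2.imwrite("pics/w1.png",np.hstack([cv2.resize(s["image"][130:260,260:390],None,fx=3,fy=3),cv2.resize(t["image"][150:280,250:380],None,fx=3,fy=3)])[:,:,::-1])
```

```text
[-1.41250963  0.03905243 -0.98904346]
```

View pics/w1.png

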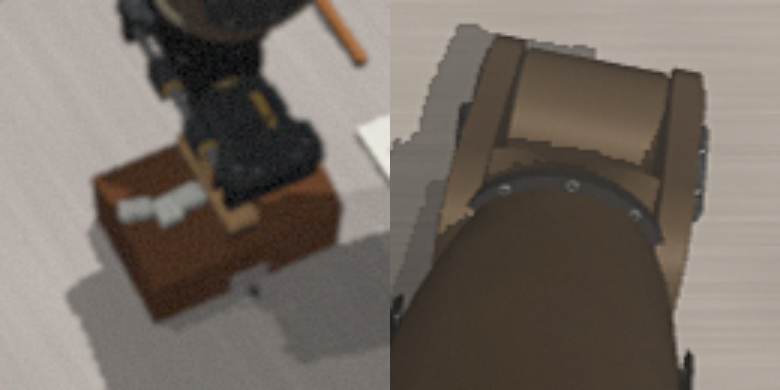

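Scene view shows the three chips bunched ahead of the sole on the ridge (left half, about (120-200,205)), with the gripper clear of them. I'll continue the stroke.

Call:
move_arm([
  [[0.27,-0.025,0],0,-1],
  [[0.27,-0.025,0],0,-1],
  [[0.27,-0.025,0],0,-1],
  [[0.27,-0.025,0],0,-1],
  [[0.27,-0.025,0],0,-1],
  [[0.27,-0.025,0],0,-1],
  [[0.27,-0.025,0],0,-1],
  [[0.27,-0.025,0],0,-1],
  [[0.27,-0.025,0],0,-1],
  [[0.27,-0.025,0],0,-1],
  [[0.27,-0.025,0],0,-1],
  [[0,0,0],0,-1],
  [[0,0,0],0,-1],
  [[0,0,0],0,-1],
  [[0,0,0.7],0,-1],
  [[0,0,0.7],0,-1],
])

```text
t: 9.43
eef_pos: [615.8, -43.8, 329.9]
tcp_rot: [3.141, -0.003, 3.049]
ft_force: [0.7, -0.3, -0.1]
opening: 0.321
grip_force: 30.0
```

Run:
```python
from h import *
s=read_camera("scene"); print(env.state()["ft_force"],env.state()["eef_pos"])
cv2.imwrite("pics/w2.png",cv2.resize(s["image"][110:270,220:420],None,fx=3,fy=3)[:,:,::-1])
```

```text
[ 1.34113642 -0.74191589  3.7609836 ] [616.48261312 -43.81978906 334.7784615 ]
```

View pics/w2.png

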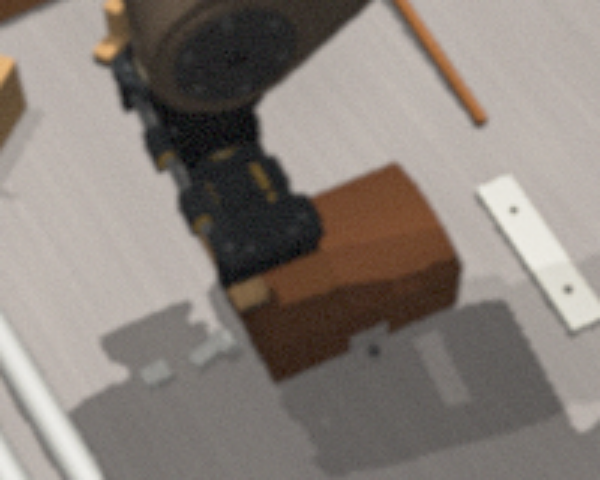

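Crop shows a bare crown and all three chips on the cart beyond its far end, at crop (155,372) and (210,350, two touching). Setting the scraper back.

Call:
move_arm([
  [[-0.4,-0.9,0],0,-1],
  [[-0.64,-0.9,0],0,-1],
  [[-0.64,-0.9,0],0,-1],
  [[-0.64,-0.9,0],0,-1],
  [[-0.64,-0.9,0],0,-1],
  [[-0.64,-0.9,0],0,-1],
  [[-0.64,-0.9,0],0,-1],
  [[-0.64,-0.9,0],0,-1],
  [[-0.64,-0.9,0],0,-1],
  [[0,0,-0.9],0,-1],
  [[0,0,-0.9],0,-1],
  [[0,0,-0.9],0,-1],
  [[0,0,-0.5],0,-1],
  [[0,0,-0.3],0,-1],
  [[0,0,-0.15],0,-1],
  [[0,0,-0.1],0,-1],
  [[0,0,0],0,-1],
  [[0,0,0],0,-1],
])

```text
t: 10.98
eef_pos: [450.9, -286.8, 218.6]
tcp_rot: [-3.141, 0.001, 3.049]
ft_force: [0.4, 1.2, -1.2]
opening: 0.316
grip_force: 30.0
```

Call:
move_arm([
  [[0,0,-0.03],0,-1],
  [[0,0,0],0,-1],
  [[0,0,0],0,1],
  [[0,0,0],0,1],
  [[0,0,0],0,1],
  [[0,0,0],0,1],
  [[0,0,0],0,1],
  [[0,0,0.5],0,1],
  [[0,0,1],0,1],
  [[0,0,1],0,1],
  [[0,0,1],0,1],
  [[0,0,1],0,1],
  [[0,0,1],0,1],
])

```text
t: 12.07
eef_pos: [450.5, -286.6, 383.5]
tcp_rot: [3.141, -0.0, 3.049]
ft_force: [-0.8, 0.5, -0.7]
opening: 0.985
grip_force: 0.0
```

Call:
move_arm([
  [[0,0.98,0.3],-1,1],
  [[0,0.98,0.3],-1,1],
  [[0,0.98,0],-1,1],
  [[0,0.98,0],-1,1],
  [[0,0.98,0],-1,1],
  [[0,0.98,0],-1,1],
  [[0,0.98,0],-1,1],
  [[0,0.98,0],-1,1],
  [[0,0.98,0],-1,1],
  [[0,0.98,0],-1,1],
  [[0.1,0.98,0],-1,1],
  [[0.1,0.98,0],-1,1],
  [[0.1,0.98,0],-1,1],
  [[0.1,0.98,0],-1,1],
  [[0.1,0.98,0],-1,1],
  [[0.1,0.98,0],-1,1],
  [[0.1,0.98,0],-1,1],
  [[0,0.98,0],-1,1],
  [[0,0.98,0],-1,1],
  [[0,0.98,0],-1,1],
])

```text
t: 13.73
eef_pos: [471.4, 302.7, 399.9]
tcp_rot: [-3.142, 0.0, 1.445]
ft_force: [-0.6, -0.6, 0.6]
opening: 1.001
grip_force: 0.0
```

Call:
move_arm([
  [[0,0,0],-1,1],
  [[0,0,0],-1,1],
  [[0,0,0],-0.6,1],
  [[0,0,0],0,1],
])

```text
t: 14.07
eef_pos: [471.6, 301.4, 399.8]
tcp_rot: [-3.141, 0.0, 1.239]
ft_force: [-1.1, -0.1, -0.6]
opening: 1.004
grip_force: 0.0
```

Call:
move_arm([
  [[0.05,0.14,-0.8],0,1],
  [[0,0,-0.9],0,1],
  [[0,0,-0.6],0,0],
  [[0,0,-0.33],0,-0.3],
  [[0,0,0],0,-1],
  [[0,0,0],0,-1],
  [[0,0,0],0,-1],
  [[0,0,0],0,-1],
  [[0,0,0],0,-1],
  [[0,0,0],0,-1],
  [[0,0,0],0,-1],
  [[0,0,0],0,-1],
  [[0,0,0],0,-1],
  [[0,0,0],0,-1],
])

```text
t: 15.23
eef_pos: [473.2, 305.4, 321.1]
tcp_rot: [3.141, -0.0, 1.241]
ft_force: [-0.3, -0.6, 2.0]
opening: 0.25
grip_force: 30.0
```

Call:
move_arm([
  [[0,0,0.4],0,-1],
  [[0,0,0.8],0,-1],
  [[0,0,1],1,-1],
  [[0,0,1],1,-1],
  [[0.2,0,1],1,-1],
  [[0.3,0,1],1,-1],
  [[0.3,0,1],1,-1],
  [[0.3,0,1],1,-1],
  [[0.3,0,1],1,-1],
  [[0.3,0,1],1,-1],
  [[0.3,0,1],1,-1],
  [[0.3,0,0.8],1,-1],
  [[0.3,0,0.5],1,-1],
  [[0,0,0.3],1,-1],
  [[0,0,0],1,-1],
  [[0,0,0],0,-1],
  [[0,0,0],0,-1],
  [[0,0,0],0,-1],
  [[0,0,0],0,-1],
  [[0,0,0],0,-1],
])

```text
t: 16.9
eef_pos: [551.2, 305.4, 674.7]
tcp_rot: [-3.141, -0.0, 2.28]
ft_force: [-0.1, -0.4, -4.1]
opening: 0.254
grip_force: 30.0
```

Call:
move_arm([
  [[0,0,0],0,-1],
  [[0,0,0],0,-1],
  [[0,0,0],0,-1],
  [[0,0,0],0,-1],
  [[0,0,0],0,-1],
  [[0,0,0],0,-1],
  [[0,0,0],0,-1],
  [[0,0,0],0,-1],
  [[0,0,0],0,-1],
  [[0,0,0],0,-1],
  [[0,0,0],0,-1],
  [[0,0,0],0,-1],
])

```text
t: 17.9
eef_pos: [551.2, 305.4, 675.0]
tcp_rot: [-3.142, -0.0, 2.281]
ft_force: [0.2, 1.3, -4.3]
opening: 0.25
grip_force: 30.0
```

```bash
cat > g.py <<'E'
from h import *
import sys
s=read_camera("scene"); st=env.state(); print(st["t"],st["eef_pos"],st["tcp_rot"],st["ft_force"],st["moment"])
for n in("pointer_tip","index_tip","gauge_grip","gauge_base"): print(n,[(np.round(d["at"],1).tolist(),round(d["confidence"],2)) for d in search_frame(n,s)[:2]])
R=cv2.Rodrigues(np.array([0,0,st["tcp_rot"][2]-np.pi/2]))[0]
G=st["eef_pos"]-[0,0,171-st.get("dz",0)]   # grasp point, 2 mm above gauge_grip
def pt(phi,r,lean,x=13):   # point on dial at angle phi, radius r; lean about gauge x, +y down
    v=np.array([x,r*np.sin(phi),-82-r*np.cos(phi)]); c,q=np.cos(lean),np.sin(lean)
    return G+R@[v[0],c*v[1]+q*v[2]*-1*-1 if 0 else c*v[1]-(-q)*v[2]*1, -q*v[1]+c*v[2]]
o=proj(s,[pt(0,0,0)])[0]; print("dial centre",o.round(1)); np.save("/tmp/o.npy",o)
x,y=int(o[0]),int(o[1]); w=int(sys.argv[2])
I=s["image"][max(0,y-w//2):y+w,max(0,x-w):x+w]; k=600//I.shape[0]
print("crop origin",max(0,x-w),max(0,y-w//2),"scale",k)
cv2.imwrite("pics/"+sys.argv[1],cv2.resize(I,None,fx=k,fy=k,interpolation=cv2.INTER_CUBIC)[:,:800,::-1])
for L in(0,.17,.34): print("pointer px lean0 phi",L,proj(s,[pt(L,48,0)]).round(1).tolist())
E
python3 g.py g1.png 50
```

```text
17.95 [551.19888593 305.38765103 675.06251035] [3.14148741e+00 1.10537524e-05 2.28081114e+00] [ 0.35433207 -0.16619912 -3.72512095] [-0.06488379  0.02514402 -0.02554316]
pointer_tip []
index_tip []
gauge_grip [([440.9, 252.3], 0.59)]
gauge_base [([438.6, 252.5], 0.64)]
dial centre [451.1 247.4]
crop origin 401 222 scale 8
pointer px lean0 phi 0 [[444.2, 262.4]]
pointer px lean0 phi 0.17 [[450.0, 263.8]]
pointer px lean0 phi 0.34 [[455.8, 264.7]]
```

View pics/g1.png

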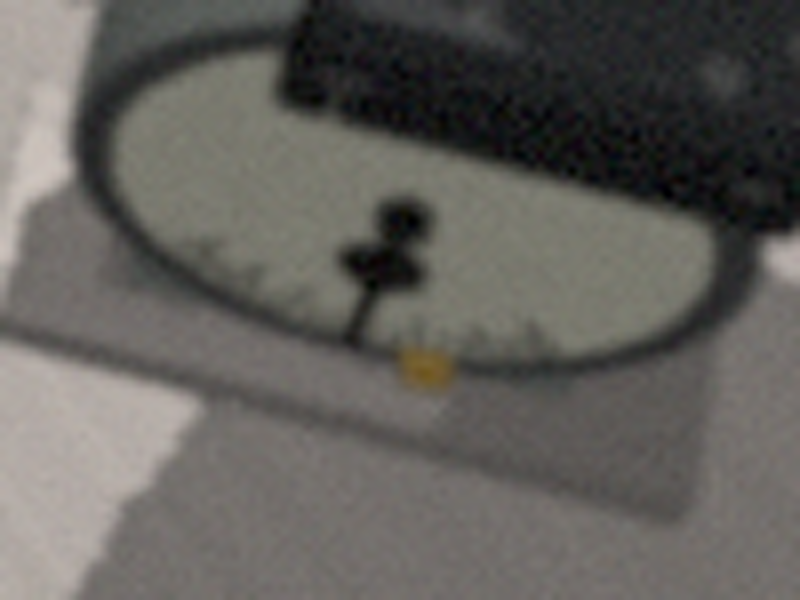

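Very clear: pivot at crop (405,218), pointer tip at (352,340) hanging at 0, brass tab at about (427,360). That gives an index of roughly 0.28 rad. Next I'll bring the gauge over the crown, offset towards +y.

Call:
move_arm([
  [[-0.07,-0.85,-0.5],-1,-1],
  [[-0.07,-0.85,-0.85],-1,-1],
  [[-0.07,-0.85,-0.85],-1,-1],
  [[-0.07,-0.85,-0.85],-1,-1],
  [[-0.07,-0.85,-0.85],-1,-1],
  [[-0.07,-0.85,-0.85],-1,-1],
  [[-0.07,-0.85,-0.85],-1,-1],
  [[-0.07,-0.85,-0.85],-1,-1],
  [[-0.07,-0.85,-0.85],-1,-1],
  [[-0.07,-0.85,-0.6],-1,-1],
  [[-0.04,-0.85,-0.4],-0.04,-1],
  [[0,-0.5,-0.2],0,-1],
  [[0,-0.14,0],0,-1],
  [[0,0,0],0,-1],
  [[0,0,0],0,-1],
  [[0,0,0],0,-1],
  [[0,0,0],0,-1],
  [[0,0,0],0,-1],
])

```text
t: 19.65
eef_pos: [529.0, 6.4, 420.4]
tcp_rot: [3.141, -0.0, 1.479]
ft_force: [0.3, -0.9, -4.0]
opening: 0.252
grip_force: 30.0
```

Call:
move_arm([
  [[0,0,-0.5],0,-1],
  [[0,0,-0.3],0,-1],
  [[0,0,-0.1],0,-1],
  [[0,0,0],0,-1],
  [[0,0,-0.04],0,-1],
  [[0,0,-0.03],0,-1],
  [[0,0,-0.03],0,-1],
  [[0,0,0],0,-1],
])

```text
t: 20.32
eef_pos: [529.0, 5.8, 391.5]
tcp_rot: [3.14, -0.0, 1.478]
ft_force: [-2.4, 2.1, 7.3]
opening: 0.25
grip_force: 30.0
```

Call:
move_arm([
  [[0.015,0.16,-0.03],0,-1],
  [[0.015,0.16,-0.05],0,-1],
  [[0.015,0.16,-0.05],0,-1],
  [[0,0,0],0,-1],
  [[0,0,0],0,-1],
])

```text
t: 20.73
eef_pos: [530.5, 20.6, 386.9]
tcp_rot: [3.14, -0.0, 1.478]
ft_force: [-1.0, 1.7, 5.1]
opening: 0.249
grip_force: 30.0
```

Call:
move_arm([
  [[0.015,0.16,-0.05],0,-1],
  [[0.015,0.16,-0.05],0,-1],
  [[0.015,0.16,-0.06],0,-1],
  [[0,0,0],0,-1],
  [[0.01,0.12,-0.04],0,-1],
  [[0.01,0.12,-0.04],0,-1],
  [[0,0,0],0,-1],
  [[0,0,0],0,-1],
  [[0,0,0],0,-1],
  [[0,0,0],0,-1],
  [[0,0,0],0,-1],
  [[0,0,0],0,-1],
  [[0,0,0],0,-1],
  [[0,0,0],0,-1],
  [[0,0,0],0,-1],
  [[0,0,0],0,-1],
  [[0,0,0],0,-1],
  [[0,0,0],0,-1],
  [[0,0,0],0,-1],
  [[0,0,0],0,-1],
])

```text
t: 22.4
eef_pos: [532.5, 42.0, 379.6]
tcp_rot: [3.14, -0.001, 1.477]
ft_force: [-0.1, 1.8, 5.0]
opening: 0.25
grip_force: 30.0
```

```bash
python3 g.py g2.png 50
```

```text
22.45 [532.46357539  42.00548366 379.55651835] [ 3.14000693e+00 -5.67466058e-04  1.47737940e+00] [-0.7573591   1.83286459  5.36883577] [ 0.16857521  0.35485791 -0.00603412]
pointer_tip []
index_tip []
gauge_grip [([348.3, 204.7], 0.91)]
gauge_base [([348.9, 206.6], 0.83), ([305.8, 118.8], 0.75)]
dial centre [344.5 207.2]
crop origin 294 182 scale 8
pointer px lean0 phi 0 [[343.9, 218.6]]
pointer px lean0 phi 0.17 [[345.6, 221.4]]
pointer px lean0 phi 0.34 [[347.4, 223.8]]
```

View pics/g2.png

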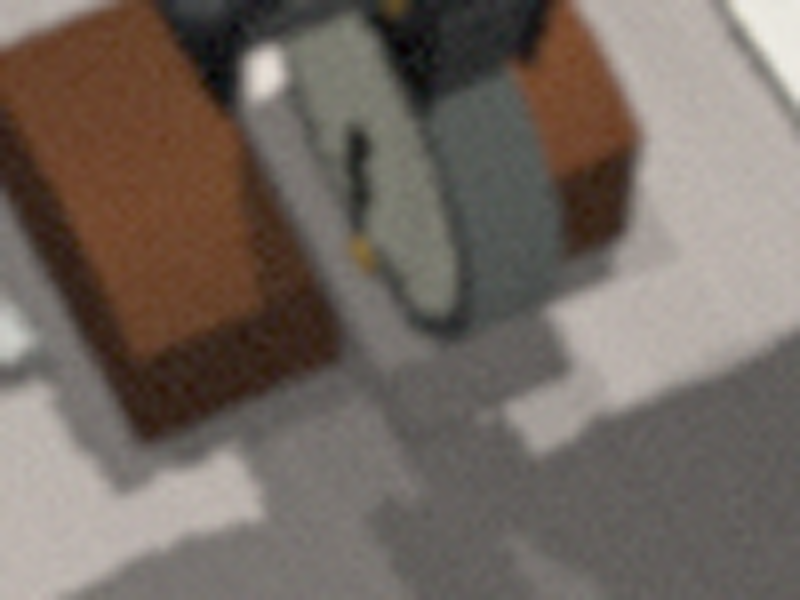

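The pointer runs from the pivot at crop (358,138) to a tip at about (360,225), and the tab is at about (363,250), so it is close. I'll put numbers on it.

```bash
cat > lean.py <<'E'
from h import *
import sys
def model(s,eef,yaw,th,phi):
    R=cv2.Rodrigues(np.array([0,0,yaw-np.pi/2]))[0]; c,q=np.cos(th),np.sin(th)
    L=np.array([[1,0,0],[0,c,q],[0,-q,c]]); G=np.array(eef)-[0,0,171]; cen=G+R@L@[13.5,0,-82]
    tab=lambda r:cen+R@L@[0,r*np.sin(phi),-r*np.cos(phi)]
    return proj(s,[cen,cen-[0,0,24],cen-[0,0,48],tab(48),tab(52)])
def brass(I):
    h=cv2.cvtColor(I,cv2.COLOR_RGB2HSV); m=((h[...,0]>14)&(h[...,0]<30)&(h[...,1]>120)&(h[...,2]>60)).astype(np.uint8)
    n,l,st,c=cv2.connectedComponentsWithStats(m); return [(st[k,4],((c[k]+.5)/8-.5).round(2)) for k in range(1,n) if st[k,4]>250]
if __name__=="__main__":
    s=read_camera("scene")
    A=cv2.imread("pics/g1.png")[:,:,::-1]; B=cv2.imread("pics/g2.png")[:,:,::-1]
    print("g1",[(a,c+[401,222]) for a,c in brass(A.copy())]); print("g2",[(a,c+[294,182]) for a,c in brass(B.copy())])
    for ph in(.22,.25,.28,.31): print("g1 phi",ph,model(s,[551.2,305.4,675.06],2.2808,0,ph).round(2).tolist())
    for th in(.15,.2,.25,.3): print("g2 th",th,model(s,[532.46,42.0,379.56],1.477,th,.28).round(2).tolist())
    # dark column centres of pointer in g2 per row
    g=B.mean(2); 
    for r in range(110,250,8): 
        w=np.clip(95-g[r,320:400],0,None); print(r/8-.5+182.06, round(float((w*np.arange(320,400)).sum()/w.sum())/8-.44+294,2) if w.sum()>50 else None, int(w.sum()))
E
python3 lean.py
```

```text
g1 [(np.int32(1160), array([453.87, 267.55]))]
g2 []
g1 phi 0.22 [[451.05, 247.71], [447.51, 255.44], [444.16, 262.73], [451.62, 264.39], [451.67, 265.7]]
g1 phi 0.25 [[451.05, 247.71], [447.51, 255.44], [444.16, 262.73], [452.65, 264.56], [452.78, 265.89]]
g1 phi 0.28 [[451.05, 247.71], [447.51, 255.44], [444.16, 262.73], [453.68, 264.72], [453.89, 266.05]]
g1 phi 0.31 [[451.05, 247.71], [447.51, 255.44], [444.16, 262.73], [454.71, 264.86], [454.99, 266.21]]
g2 th 0.15 [[341.57, 202.6], [341.32, 208.47], [341.08, 214.12], [342.41, 216.25], [342.48, 217.35]]
g2 th 0.2 [[340.69, 200.96], [340.46, 206.85], [340.24, 212.52], [341.05, 213.85], [341.08, 214.88]]
g2 th 0.25 [[339.82, 199.28], [339.61, 205.19], [339.4, 210.89], [339.7, 211.4], [339.69, 212.37]]
g2 th 0.3 [[338.97, 197.57], [338.77, 203.51], [338.58, 209.24], [338.38, 208.9], [338.33, 209.81]]
195.31 None 0
196.31 None 0
197.31 337.91 166
198.31 338.11 658
199.31 338.3 1091
200.31 338.33 1168
201.31 337.82 1164
202.31 337.7 915
203.31 338.04 853
204.31 338.25 846
205.31 338.21 1001
206.31 338.28 1117
207.31 338.18 794
208.31 338.07 556
209.31 338.15 416
210.31 338.28 257
211.31 None 33
212.31 None 0
```

```bash
cat > avg.py <<'E'
from lean import *
def run(phi=.277,name=None):
    F=[read_camera("scene") for _ in range(8)]; s=F[-1]; st=env.state()
    I=np.mean([f["image"].astype(float) for f in F],0)
    eef,yaw=st["eef_pos"],st["tcp_rot"][2]; print(st["t"],eef.round(1),st["ft_force"].round(1))
    o=model(s,eef,yaw,.26,phi)[0].round().astype(int); x0,y0=o[0]-14,o[1]-14
    C=I[y0:y0+40,x0:x0+32]; U=cv2.resize(C,None,fx=8,fy=8,interpolation=cv2.INTER_CUBIC)
    px=lambda a:(a+.5)/8-.5
    br=np.clip((U[...,0]+U[...,1])/2-U[...,2]-22,0,None); br[:,:60]=0; br[:,190:]=0
    yy,xx=np.mgrid[:U.shape[0],:U.shape[1]]; tab=np.array([px((br*xx).sum()/br.sum())+x0,px((br*yy).sum()/br.sum())+y0])
    print("brass",tab.round(2),br.max().round(),br.sum().round())
    g=U.mean(2); 
    for r in range(4,28*8,8):
        w=np.clip(90-g[r,70:170],0,None)
        if w.sum()>50: print(round(px(r)+y0,1),round(px((w*np.arange(70,170)).sum()/w.sum())+x0,2),int(w.sum()))
    for th in(.16,.2,.24,.28,.32): print(th,model(s,eef,yaw,th,phi).round(2).tolist())
    if name: cv2.imwrite("pics/"+name,cv2.resize(U.clip(0,255).astype(np.uint8),None,fx=1.8,fy=1.8)[:,:,::-1])
run(name=sys.argv[1])
E
python3 avg.py a1.png
```

```text
23.1 [532.5  42.  379.5] [-0.5  2.7  5.7]
brass [338.81 213.16] 36.0 13346.0
185.1 343.46 3444
186.1 343.9 3090
187.1 344.11 2923
188.1 344.27 2797
189.1 344.46 2422
190.1 344.75 2197
191.1 344.99 1917
192.1 345.26 1636
193.1 345.47 1310
194.1 345.65 992
195.1 345.82 627
196.1 346.02 331
197.1 346.05 138
198.1 339.12 494
199.1 338.62 835
200.1 338.46 1025
201.1 338.17 1029
202.1 337.91 803
203.1 338.03 687
204.1 338.26 734
205.1 338.41 833
206.1 338.36 925
207.1 338.29 724
208.1 338.09 439
209.1 338.07 340
210.1 338.23 205
0.16 [[341.39, 202.28], [341.15, 208.15], [340.91, 213.81], [342.11, 215.73], [342.16, 216.81]]
0.2 [[340.69, 200.96], [340.46, 206.85], [340.24, 212.52], [341.02, 213.8], [341.05, 214.83]]
0.24 [[339.99, 199.62], [339.77, 205.53], [339.57, 211.22], [339.94, 211.84], [339.94, 212.82]]
0.28 [[339.3, 198.26], [339.1, 204.19], [338.9, 209.91], [338.87, 209.85], [338.84, 210.78]]
0.32 [[338.63, 196.88], [338.44, 202.84], [338.25, 208.57], [337.82, 207.84], [337.75, 208.71]]
```

View pics/a1.png

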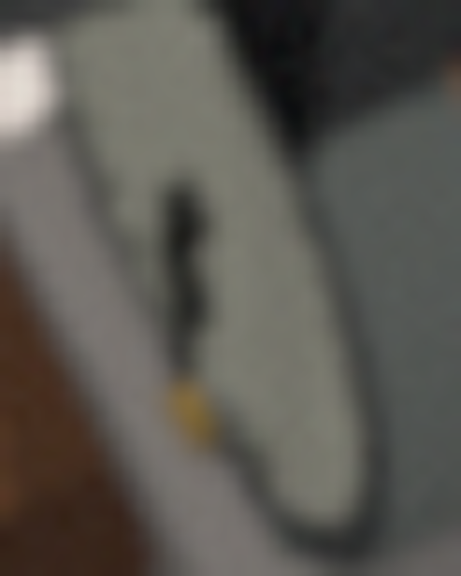

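The tab centre sits slightly to the +y side of the pointer: pointer line at x≈180, tab centre at x≈192 in the crop. I estimate about 0.03 rad more lean is needed.

Call:
move_arm([
  [[0.006,0.07,-0.022],0,-1],
  [[0.006,0.07,-0.022],0,-1],
  [[0,0,0],0,-1],
  [[0,0,0],0,-1],
  [[0,0,0],0,-1],
  [[0,0,0],0,-1],
  [[0,0,0],0,-1],
  [[0,0,0],0,-1],
  [[0,0,0],0,-1],
  [[0,0,0],0,-1],
  [[0,0,0],0,-1],
  [[0,0,0],0,-1],
  [[0,0,0],0,-1],
  [[0,0,0],0,-1],
  [[0,0,0],0,-1],
  [[0,0,0],0,-1],
  [[0,0,0],0,-1],
  [[0,0,0],0,-1],
  [[0,0,0],0,-1],
  [[0,0,0],0,-1],
])

```text
t: 24.77
eef_pos: [532.8, 46.0, 378.1]
tcp_rot: [3.14, -0.0, 1.478]
ft_force: [-0.2, 0.3, 5.2]
opening: 0.248
grip_force: 30.0
```

```bash
python3 avg.py a2.png
```

```text
25.1667 [532.8  46.  378.1] [-0.3 -0.4  5. ]
brass [338.87 213.71] 40.0 14573.0
187.1 344.49 3459
188.1 344.83 3130
189.1 345.09 3000
190.1 345.21 2767
191.1 345.48 2471
192.1 345.76 2202
193.1 345.99 1870
194.1 346.21 1630
195.1 346.47 1302
196.1 346.66 930
197.1 346.84 525
198.1 346.09 290
199.1 340.85 670
200.1 339.75 891
201.1 339.19 915
202.1 338.54 912
203.1 338.23 760
204.1 338.41 655
205.1 338.61 683
206.1 338.56 767
207.1 338.69 733
208.1 338.49 534
209.1 338.23 367
210.1 338.31 253
211.1 338.47 148
0.16 [[342.27, 204.13], [342.01, 209.97], [341.76, 215.59], [342.96, 217.52], [343.02, 218.59]]
0.2 [[341.57, 202.8], [341.32, 208.66], [341.08, 214.31], [341.87, 215.59], [341.89, 216.61]]
0.24 [[340.87, 201.46], [340.64, 207.34], [340.41, 213.0], [340.79, 213.63], [340.78, 214.6]]
0.28 [[340.18, 200.1], [339.96, 206.0], [339.75, 211.68], [339.72, 211.63], [339.68, 212.56]]
0.32 [[339.5, 198.72], [339.3, 204.64], [339.1, 210.35], [338.66, 209.61], [338.59, 210.48]]
```

View pics/a2.png

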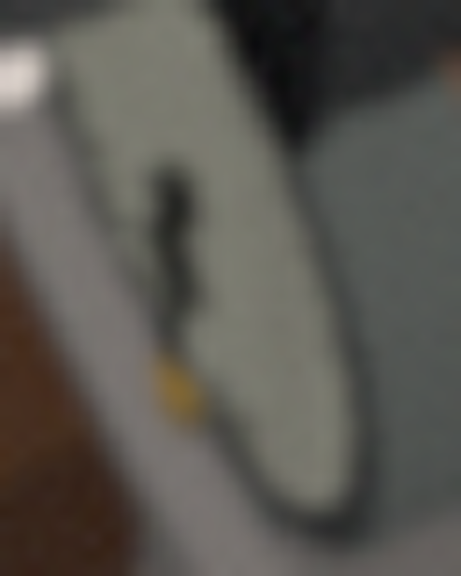

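The pointer meets the upper-left part of the tab (tip about (170,352), tab centre about (178,390)). This view is too foreshortened to settle the last 0.05 rad. I'll lift the gauge with its lean held by the pads, turn the dial to the camera, read it, and come back.

Call:
move_arm([
  [[0,0,0.2],0,-1],
  [[0,0,0.4],0,-1],
  [[0,0,0.8],0.6,-1],
  [[0,0,1],0.9,-1],
  [[0,0,1],0.9,-1],
  [[0,0,1],0.9,-1],
  [[0,0,1],0.9,-1],
  [[0,0,1],0.9,-1],
  [[0,0,1],0.9,-1],
  [[0,0,1],0.9,-1],
  [[0,0,0.8],0.9,-1],
  [[0,0,0.5],0.9,-1],
  [[0,0,0.3],0.9,-1],
  [[0,0,0],0.9,-1],
  [[0,0,0],0.9,-1],
  [[0,0,0],0.6,-1],
  [[0,0,0],0.2,-1],
  [[0,0,0],0,-1],
  [[0,0,0],0,-1],
  [[0,0,0],0,-1],
])

```text
t: 26.83
eef_pos: [532.7, 45.9, 677.5]
tcp_rot: [-3.142, -0.0, 2.452]
ft_force: [0.5, -0.2, -3.9]
opening: 0.25
grip_force: 30.0
```

Call:
move_arm([
  [[0,0,0],0,-1],
  [[0,0,0],0,-1],
  [[0,0,0],0,-1],
  [[0,0,0],0,-1],
  [[0,0,0],0,-1],
  [[0,0,0],0,-1],
  [[0,0,0],0,-1],
  [[0,0,0],0,-1],
  [[0,0,0],0,-1],
  [[0,0,0],0,-1],
  [[0,0,0],0,-1],
  [[0,0,0],0,-1],
  [[0,0,0],0,-1],
  [[0,0,0],0,-1],
  [[0,0,0],0,-1],
  [[0,0,0],0,-1],
  [[0,0,0],0,-1],
  [[0,0,0],0,-1],
])

```text
t: 28.33
eef_pos: [532.7, 45.9, 677.6]
tcp_rot: [3.142, -0.0, 2.454]
ft_force: [-0.4, -0.4, -4.1]
opening: 0.251
grip_force: 30.0
```

```bash
sed -i 's/x0,y0=o\[0\]-14,o\[1\]-14/x0,y0=o[0]-20,o[1]-10/;s/I\[y0:y0+40,x0:x0+32\]/I[y0:y0+38,x0:x0+44]/;s/br\[:,:60\]=0; br\[:,190:\]=0/br[:100]=0/' avg.py
sed -i 's/70:170/100:220/;s/arange(70,170)/arange(100,220)/' avg.py; sed -i 's/70:170/100:220/' avg.py; python3 avg.py a3.png
```

```text
28.7333 [532.7  45.9 677.6] [-0.7  0.4 -3.4]
brass [342.92 135.28] 38.0 33161.0
111.1 342.28 521
112.1 342.25 1588
113.1 342.19 2481
114.1 342.23 2731
115.1 342.25 2469
116.1 342.29 1644
117.1 342.19 1044
118.1 341.97 1174
119.1 341.71 2350
120.1 341.71 3998
121.1 341.94 4901
122.1 342.08 4745
123.1 342.24 3722
124.1 342.26 2056
125.1 342.13 893
126.1 341.92 579
127.1 341.84 533
128.1 341.74 546
129.1 341.72 559
130.1 341.65 646
0.16 [[348.91, 114.72], [348.4, 124.65], [347.92, 134.09], [351.3, 134.31], [351.48, 135.86]]
0.2 [[346.88, 114.27], [346.43, 124.21], [345.99, 133.67], [348.21, 133.84], [348.32, 135.39]]
0.24 [[344.87, 113.76], [344.47, 123.72], [344.08, 133.2], [345.15, 133.3], [345.17, 134.84]]
0.28 [[342.89, 113.21], [342.53, 123.19], [342.19, 132.68], [342.1, 132.67], [342.04, 134.21]]
0.32 [[340.92, 112.6], [340.61, 122.6], [340.31, 132.12], [339.07, 131.98], [338.93, 133.51]]
```

View pics/a3.png

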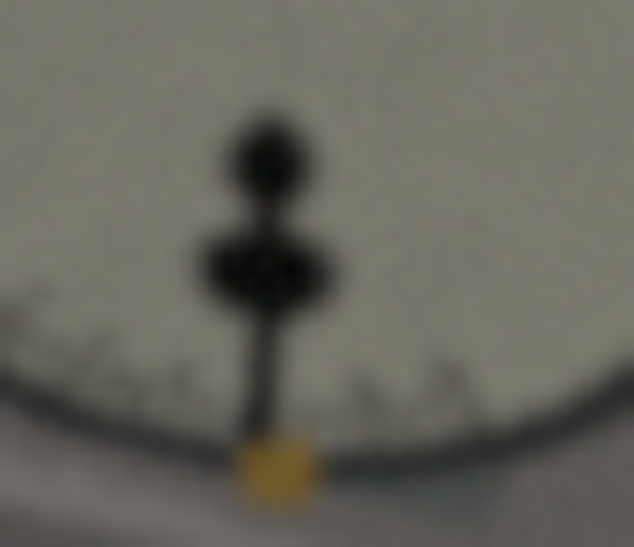

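Very clear now: the pointer meets the rim at x≈255 while the tab centre is at x≈280 in the crop, so 0.048 rad more lean is needed. Returning to the same pose and rolling that much further.

Call:
move_arm([
  [[0,0,-0.4],-0.9,-1],
  [[0,0,-0.8],-0.9,-1],
  [[0,0,-0.9],-0.9,-1],
  [[0,0,-0.9],-0.9,-1],
  [[0,0,-0.9],-0.9,-1],
  [[0,0,-0.9],-0.9,-1],
  [[0,0,-0.9],-0.9,-1],
  [[0,0,-0.9],-0.9,-1],
  [[0,0,-0.8],-0.9,-1],
  [[0,0,-0.6],-0.9,-1],
  [[0,0,-0.4],-0.9,-1],
  [[0,0,-0.3],-0.9,-1],
  [[0,0,-0.3],-0.9,-1],
  [[0,0,-0.3],-0.5,-1],
  [[0,0,-0.2],0,-1],
  [[0,0,-0.2],0,-1],
  [[0,0,-0.1],0,-1],
  [[0,0,-0.1],0,-1],
  [[0,0,-0.1],0,-1],
  [[0,0,0],0,-1],
])

```text
t: 30.4
eef_pos: [532.8, 46.0, 378.0]
tcp_rot: [3.14, -0.0, 1.478]
ft_force: [0.4, 0.6, -3.5]
opening: 0.251
grip_force: 30.0
```

Call:
move_arm([
  [[0,0,0],0,-1],
  [[0,0,0],0,-1],
  [[0.006,0.08,-0.025],0,-1],
  [[0.006,0.08,-0.025],0,-1],
  [[0.006,0.08,-0.025],0,-1],
  [[0,0,0],0,-1],
  [[0,0,0],0,-1],
  [[0,0,0],0,-1],
])

```text
t: 31.07
eef_pos: [533.3, 53.2, 375.6]
tcp_rot: [3.141, -0.0, 1.478]
ft_force: [0.8, 0.5, 5.9]
opening: 0.25
grip_force: 30.0
```

Call:
move_arm([
  [[0,0,0.2],0,-1],
  [[0,0,0.4],0,-1],
  [[0,0,0.8],0.6,-1],
  [[0,0,1],0.9,-1],
  [[0,0,1],0.9,-1],
  [[0,0,1],0.9,-1],
  [[0,0,1],0.9,-1],
  [[0,0,1],0.9,-1],
  [[0,0,1],0.9,-1],
  [[0,0,1],0.9,-1],
  [[0,0,0.8],0.9,-1],
  [[0,0,0.5],0.9,-1],
  [[0,0,0.3],0.9,-1],
  [[0,0,0],0.9,-1],
  [[0,0,0],0.9,-1],
  [[0,0,0],0.6,-1],
  [[0,0,0],0.2,-1],
  [[0,0,0],0,-1],
  [[0,0,0],0,-1],
  [[0,0,0],0,-1],
])

```text
t: 32.73
eef_pos: [533.2, 53.1, 675.2]
tcp_rot: [-3.141, -0.001, 2.452]
ft_force: [-0.7, -0.3, -3.6]
opening: 0.257
grip_force: 30.0
```

Call:
move_arm([
  [[0,0,0],0,-1],
  [[0,0,0],0,-1],
  [[0,0,0],0,-1],
  [[0,0,0],0,-1],
  [[0,0,0],0,-1],
  [[0,0,0],0,-1],
  [[0,0,0],0,-1],
  [[0,0,0],0,-1],
  [[0,0,0],0,-1],
  [[0,0,0],0,-1],
  [[0,0,0],0,-1],
  [[0,0,0],0,-1],
  [[0,0,0],0,-1],
  [[0,0,0],0,-1],
  [[0,0,0],0,-1],
  [[0,0,0],0,-1],
  [[0,0,0],0,-1],
  [[0,0,0],0,-1],
])

```text
t: 34.23
eef_pos: [533.2, 53.1, 675.4]
tcp_rot: [3.142, 0.0, 2.454]
ft_force: [-0.4, 0.3, -4.0]
opening: 0.251
grip_force: 30.0
```

```bash
python3 avg.py a4.png
```

```text
34.6333 [533.2  53.1 675.4] [-0.3  0.  -4.5]
brass [342.91 138.79] 37.0 32471.0
114.1 342.96 77
115.1 342.84 816
116.1 342.92 1806
117.1 343.05 2599
118.1 343.02 2763
119.1 343.01 2274
120.1 343.06 1305
121.1 342.93 917
122.1 342.72 1565
123.1 342.64 3122
124.1 342.66 4400
125.1 342.72 4787
126.1 342.85 4514
127.1 342.95 3177
128.1 342.87 1547
129.1 342.66 634
130.1 342.58 446
131.1 342.56 444
132.1 342.54 470
133.1 342.51 522
134.1 342.43 674
135.1 342.47 833
0.16 [[351.09, 118.76], [350.53, 128.61], [350.0, 137.98], [353.38, 138.19], [353.56, 139.73]]
0.2 [[349.06, 118.32], [348.55, 128.17], [348.06, 137.55], [350.29, 137.73], [350.39, 139.26]]
0.24 [[347.05, 117.81], [346.59, 127.69], [346.15, 137.09], [347.22, 137.18], [347.23, 138.71]]
0.28 [[345.06, 117.26], [344.65, 127.15], [344.25, 136.57], [344.17, 136.56], [344.1, 138.08]]
0.32 [[343.09, 116.65], [342.73, 126.57], [342.38, 136.01], [341.14, 135.86], [340.98, 137.38]]
```

Call:
move_arm([
  [[0,0,-0.4],-0.9,-1],
  [[0,0,-0.8],-0.9,-1],
  [[0,0,-0.9],-0.9,-1],
  [[0,0,-0.9],-0.9,-1],
  [[0,0,-0.9],-0.9,-1],
  [[0,0,-0.9],-0.9,-1],
  [[0,0,-0.9],-0.9,-1],
  [[0,0,-0.9],-0.9,-1],
  [[0,0,-0.8],-0.9,-1],
  [[0,0,-0.6],-0.9,-1],
  [[0,0,-0.4],-0.9,-1],
  [[0,0,-0.3],-0.9,-1],
  [[0,0,-0.3],-0.9,-1],
  [[0,0,-0.3],-0.5,-1],
  [[0,0,-0.2],0,-1],
  [[0,0,-0.2],0,-1],
  [[0,0,-0.1],0,-1],
  [[0,0,-0.1],0,-1],
  [[0,0,-0.1],0,-1],
  [[0,0,0],0,-1],
])

```text
t: 36.3
eef_pos: [533.3, 53.2, 375.7]
tcp_rot: [3.14, -0.0, 1.478]
ft_force: [0.1, 0.5, -3.8]
opening: 0.248
grip_force: 30.0
```

Call:
move_arm([
  [[0,0,0],0,-1],
  [[0,0,0],0,-1],
  [[0,0,0],0,-1],
  [[0,0,0],0,-1],
])

```text
t: 36.63
eef_pos: [533.3, 53.1, 375.6]
tcp_rot: [3.141, -0.0, 1.478]
ft_force: [0.8, 1.2, -1.5]
opening: 0.251
grip_force: 30.0
```

Call:
move_arm([
  [[0.006,0.07,-0.022],0,-1],
  [[0.006,0.07,-0.022],0,-1],
  [[0,0,0],0,-1],
  [[0,0,0],0,-1],
  [[0,0,0],0,-1],
  [[0,0,0],0,-1],
])

```text
t: 37.13
eef_pos: [533.6, 57.3, 374.4]
tcp_rot: [3.141, -0.0, 1.478]
ft_force: [0.7, 0.7, 5.9]
opening: 0.25
grip_force: 30.0
```

Call:
move_arm([
  [[0,0,0.2],0,-1],
  [[0,0,0.4],0,-1],
  [[0,0,0.8],0.6,-1],
  [[0,0,1],0.9,-1],
  [[0,0,1],0.9,-1],
  [[0,0,1],0.9,-1],
  [[0,0,1],0.9,-1],
  [[0,0,1],0.9,-1],
  [[0,0,1],0.9,-1],
  [[0,0,1],0.9,-1],
  [[0,0,0.8],0.9,-1],
  [[0,0,0.5],0.9,-1],
  [[0,0,0.3],0.9,-1],
  [[0,0,0],0.9,-1],
  [[0,0,0],0.9,-1],
  [[0,0,0],0.6,-1],
  [[0,0,0],0.2,-1],
  [[0,0,0],0,-1],
  [[0,0,0],0,-1],
  [[0,0,0],0,-1],
])

```text
t: 38.8
eef_pos: [533.6, 57.3, 673.9]
tcp_rot: [-3.141, -0.001, 2.452]
ft_force: [-0.2, 0.1, -4.4]
opening: 0.251
grip_force: 30.0
```

Call:
move_arm([
  [[0,0,0],0,-1],
  [[0,0,0],0,-1],
  [[0,0,0],0,-1],
  [[0,0,0],0,-1],
  [[0,0,0],0,-1],
  [[0,0,0],0,-1],
  [[0,0,0],0,-1],
  [[0,0,0],0,-1],
  [[0,0,0],0,-1],
  [[0,0,0],0,-1],
  [[0,0,0],0,-1],
  [[0,0,0],0,-1],
  [[0,0,0],0,-1],
  [[0,0,0],0,-1],
  [[0,0,0],0,-1],
  [[0,0,0],0,-1],
  [[0,0,0],0,-1],
  [[0,0,0],0,-1],
])

```text
t: 40.3
eef_pos: [533.6, 57.3, 674.1]
tcp_rot: [3.141, -0.0, 2.454]
ft_force: [1.2, -0.3, -3.9]
opening: 0.253
grip_force: 30.0
```

```bash
python3 avg.py a5.png
```

```text
40.7 [533.6  57.3 674.1] [ 0.2  0.1 -4.1]
brass [344.08 141.04] 38.0 30502.0
117.1 344.27 511
118.1 344.25 1615
119.1 344.26 2584
120.1 344.27 2789
121.1 344.24 2404
122.1 344.24 1533
123.1 344.03 994
124.1 343.81 1249
125.1 343.59 2508
126.1 343.71 4044
127.1 343.92 4760
128.1 344.1 4736
129.1 344.32 3570
130.1 344.34 1853
131.1 343.97 792
132.1 343.78 563
133.1 343.71 560
134.1 343.7 566
135.1 343.69 610
136.1 343.51 763
137.1 343.44 802
0.16 [[352.34, 121.16], [351.75, 130.95], [351.18, 140.27], [354.57, 140.49], [354.75, 142.02]]
0.2 [[350.31, 120.71], [349.77, 130.52], [349.25, 139.85], [351.48, 140.03], [351.57, 141.55]]
0.24 [[348.3, 120.21], [347.8, 130.04], [347.33, 139.38], [348.41, 139.48], [348.41, 141.0]]
0.28 [[346.31, 119.66], [345.86, 129.5], [345.44, 138.87], [345.35, 138.86], [345.27, 140.38]]
0.32 [[344.33, 119.05], [343.94, 128.92], [343.56, 138.31], [342.32, 138.16], [342.16, 139.67]]
```

Still about 0.025 rad short, because the base slipped instead of rolling. Returning and pressing down slightly rather than sliding sideways.

Call:
move_arm([
  [[0,0,-0.4],-0.9,-1],
  [[0,0,-0.8],-0.9,-1],
  [[0,0,-0.9],-0.9,-1],
  [[0,0,-0.9],-0.9,-1],
  [[0,0,-0.9],-0.9,-1],
  [[0,0,-0.9],-0.9,-1],
  [[0,0,-0.9],-0.9,-1],
  [[0,0,-0.9],-0.9,-1],
  [[0,0,-0.8],-0.9,-1],
  [[0,0,-0.6],-0.9,-1],
  [[0,0,-0.4],-0.9,-1],
  [[0,0,-0.3],-0.9,-1],
  [[0,0,-0.3],-0.9,-1],
  [[0,0,-0.3],-0.5,-1],
  [[0,0,-0.2],0,-1],
  [[0,0,-0.2],0,-1],
  [[0,0,-0.1],0,-1],
  [[0,0,-0.1],0,-1],
  [[0,0,-0.1],0,-1],
  [[0,0,0],0,-1],
])

```text
t: 42.37
eef_pos: [533.7, 57.4, 374.3]
tcp_rot: [3.141, -0.0, 1.478]
ft_force: [-0.4, -0.0, -3.6]
opening: 0.251
grip_force: 30.0
```

Call:
move_arm([
  [[0,0,-0.02],0,-1],
  [[0,0,-0.02],0,-1],
  [[0,0,0],0,-1],
  [[0,0,0],0,-1],
  [[0,0,0],0,-1],
])

```text
t: 42.78
eef_pos: [533.6, 57.5, 374.2]
tcp_rot: [3.14, -0.0, 1.478]
ft_force: [-1.5, 3.8, 8.9]
opening: 0.254
grip_force: 30.0
```

Call:
move_arm([
  [[0.003,0.05,-0.03],0,-1],
  [[0.003,0.05,-0.03],0,-1],
  [[0,0,0],0,-1],
  [[0,0,0],0,-1],
  [[0,0,0],0,-1],
])

```text
t: 43.2
eef_pos: [533.8, 60.6, 372.6]
tcp_rot: [3.139, -0.001, 1.478]
ft_force: [-2.2, 3.8, 10.6]
opening: 0.251
grip_force: 30.0
```

Call:
move_arm([
  [[0,0,0.2],0,-1],
  [[0,0,0.4],0,-1],
  [[0,0,0.8],0.6,-1],
  [[0,0,1],0.9,-1],
  [[0,0,1],0.9,-1],
  [[0,0,1],0.9,-1],
  [[0,0,1],0.9,-1],
  [[0,0,1],0.9,-1],
  [[0,0,1],0.9,-1],
  [[0,0,1],0.9,-1],
  [[0,0,0.8],0.9,-1],
  [[0,0,0.5],0.9,-1],
  [[0,0,0.3],0.9,-1],
  [[0,0,0],0.9,-1],
  [[0,0,0],0.9,-1],
  [[0,0,0],0.6,-1],
  [[0,0,0],0.2,-1],
  [[0,0,0],0,-1],
  [[0,0,0],0,-1],
  [[0,0,0],0,-1],
])

```text
t: 44.87
eef_pos: [533.7, 60.3, 671.0]
tcp_rot: [-3.142, -0.0, 2.452]
ft_force: [-0.5, -0.2, -4.1]
opening: 0.253
grip_force: 30.0
```

Call:
move_arm([
  [[0,0,0],0,-1],
  [[0,0,0],0,-1],
  [[0,0,0],0,-1],
  [[0,0,0],0,-1],
  [[0,0,0],0,-1],
  [[0,0,0],0,-1],
  [[0,0,0],0,-1],
  [[0,0,0],0,-1],
  [[0,0,0],0,-1],
  [[0,0,0],0,-1],
  [[0,0,0],0,-1],
  [[0,0,0],0,-1],
  [[0,0,0],0,-1],
  [[0,0,0],0,-1],
  [[0,0,0],0,-1],
])

```text
t: 46.12
eef_pos: [533.7, 60.3, 671.1]
tcp_rot: [3.141, 0.0, 2.454]
ft_force: [-0.3, -0.4, -3.9]
opening: 0.255
grip_force: 30.0
```

```bash
python3 avg.py a6.png
```

```text
46.5167 [533.7  60.3 671.1] [ 0.6  0.4 -4.6]
brass [343.09 142.93] 38.0 29827.0
119.1 343.96 398
120.1 343.99 1379
121.1 344.05 2399
122.1 344.03 2797
123.1 344.07 2569
124.1 344.13 1586
125.1 344.03 999
126.1 343.63 1289
127.1 343.43 2529
128.1 343.64 3757
129.1 343.93 4480
130.1 344.04 4512
131.1 344.14 3730
132.1 344.1 1901
133.1 343.76 725
134.1 343.59 502
135.1 343.5 466
136.1 343.54 467
137.1 343.51 468
138.1 343.56 540
139.1 343.63 705
0.16 [[353.23, 123.71], [352.61, 133.43], [352.03, 142.67], [355.41, 142.9], [355.58, 144.41]]
0.2 [[351.2, 123.26], [350.63, 133.0], [350.1, 142.26], [352.32, 142.43], [352.41, 143.94]]
0.24 [[349.19, 122.76], [348.67, 132.51], [348.18, 141.79], [349.25, 141.89], [349.26, 143.4]]
0.28 [[347.2, 122.21], [346.73, 131.98], [346.29, 141.28], [346.2, 141.27], [346.12, 142.77]]
0.32 [[345.23, 121.61], [344.82, 131.4], [344.42, 140.72], [343.18, 140.57], [343.01, 142.07]]
```

Pointer and tab now agree to within about 0.01 rad. Returning to a light touch.

Call:
move_arm([
  [[0,0,-0.4],-0.9,-1],
  [[0,0,-0.8],-0.9,-1],
  [[0,0,-0.9],-0.9,-1],
  [[0,0,-0.9],-0.9,-1],
  [[0,0,-0.9],-0.9,-1],
  [[0,0,-0.9],-0.9,-1],
  [[0,0,-0.9],-0.9,-1],
  [[0,0,-0.9],-0.9,-1],
  [[0,0,-0.8],-0.9,-1],
  [[0,0,-0.6],-0.9,-1],
  [[0,0,-0.4],-0.9,-1],
  [[0,0,-0.3],-0.9,-1],
  [[0,0,-0.3],-0.9,-1],
  [[0,0,-0.3],-0.5,-1],
  [[0,0,-0.2],0,-1],
  [[0,0,-0.2],0,-1],
  [[0,0,-0.1],0,-1],
  [[0,0,-0.1],0,-1],
  [[0,0,-0.05],0,-1],
  [[0,0,0],0,-1],
])

```text
t: 48.18
eef_pos: [533.8, 60.4, 372.8]
tcp_rot: [3.141, -0.0, 1.478]
ft_force: [-0.1, 0.0, -3.8]
opening: 0.25
grip_force: 30.0
```

Call:
move_arm([
  [[0,0,0],0,-1],
  [[0,0,0],0,-1],
  [[0,0,0],0,-1],
  [[0,0,0],0,-1],
])

```text
t: 48.52
eef_pos: [533.8, 60.3, 372.8]
tcp_rot: [3.141, -0.0, 1.478]
ft_force: [0.5, 1.2, -1.9]
opening: 0.253
grip_force: 30.0
```

Call:
move_arm([
  [[0,0,-0.012],0,-1],
  [[0,0,0],0,-1],
  [[0,0,0],0,-1],
  [[0,0,0],0,-1],
  [[0,0,0],0,-1],
  [[0,0,0],0,-1],
])

```text
t: 49.02
eef_pos: [533.8, 60.3, 372.7]
tcp_rot: [3.141, -0.0, 1.478]
ft_force: [-1.5, 2.0, 5.8]
opening: 0.248
grip_force: 30.0
```

```bash
sed 's/x0,y0=o\[0\]-20,o\[1\]-10/x0,y0=o[0]-14,o[1]-14/;s/I\[y0:y0+38,x0:x0+44\]/I[y0:y0+40,x0:x0+32]/;s/br\[:100\]=0/br[:,:60]=0; br[:,190:]=0/;s/100:220/70:170/;s/arange(100,220)/arange(70,170)/' avg.py > avg2.py; python3 avg2.py a7.png; python3 -c "
from cell import env
print(env.state()['ft_force'])"
```

```text
49.4167 [533.8  60.4 372.7] [-1.4  2.7  5. ]
brass [340.9  216.92] 26.0 9015.0
193.1 346.12 3327
194.1 347.6 2922
195.1 348.18 2668
196.1 348.46 2557
197.1 348.65 2337
198.1 348.91 2010
199.1 349.12 1769
200.1 349.31 1537
201.1 349.46 1305
202.1 349.7 1014
203.1 348.05 891
204.1 344.47 982
205.1 342.56 1035
206.1 341.66 1165
207.1 341.36 1021
208.1 340.93 709
209.1 340.86 709
210.1 340.95 926
211.1 341.15 924
212.1 341.2 734
213.1 340.84 518
214.1 340.74 299
215.1 340.83 187
216.1 340.97 124
217.1 341.12 100
218.1 342.11 94
219.1 342.85 164
220.1 343.83 189
0.16 [[345.55, 210.65], [345.23, 216.38], [344.92, 221.89], [346.13, 223.84], [346.17, 224.9]]
0.2 [[344.84, 209.31], [344.53, 215.06], [344.23, 220.6], [345.03, 221.9], [345.04, 222.9]]
0.24 [[344.14, 207.96], [343.84, 213.73], [343.56, 219.29], [343.94, 219.92], [343.92, 220.88]]
0.28 [[343.44, 206.6], [343.16, 212.39], [342.89, 217.96], [342.86, 217.91], [342.81, 218.82]]
0.32 [[342.76, 205.21], [342.49, 211.02], [342.24, 216.62], [341.8, 215.88], [341.72, 216.73]]
[-1.44184487  2.71815204  5.02256655]
```

Call:
move_arm([
  [[0,0,0.006],0,-1],
  [[0,0,0],0,-1],
  [[0,0,0],0,-1],
  [[0,0,0],0,-1],
  [[0,0,0],0,-1],
  [[0,0,0],0,-1],
  [[0,0,0],0,-1],
  [[0,0,0],0,-1],
  [[0,0,0],0,-1],
  [[0,0,0],0,-1],
  [[0,0,0],0,-1],
  [[0,0,0],0,-1],
])

```text
t: 50.42
eef_pos: [533.8, 60.4, 372.7]
tcp_rot: [3.141, -0.0, 1.478]
ft_force: [-0.4, 2.5, 4.9]
opening: 0.253
grip_force: 30.0
```

Call:
move_arm([
  [[0,0,0.008],0,-1],
  [[0,0,0],0,-1],
  [[0,0,0],0,-1],
  [[0,0,0],0,-1],
  [[0,0,0],0,-1],
  [[0,0,0],0,-1],
  [[0,0,0],0,-1],
  [[0,0,0],0,-1],
  [[0,0,0],0,-1],
  [[0,0,0],0,-1],
  [[0,0,0],0,-1],
  [[0,0,0],0,-1],
])

```text
t: 51.42
eef_pos: [533.8, 60.3, 372.7]
tcp_rot: [3.141, -0.0, 1.478]
ft_force: [0.6, 3.4, 4.5]
opening: 0.25
grip_force: 30.0
```

```bash
python3 avg2.py a8.png | sed -n '1,2p;12,26p'
```

```text
51.8167 [533.8  60.3 372.8] [0.8 2.4 5.5]
brass [341.01 216.59] 27.0 9172.0
202.1 349.73 987
203.1 348.05 900
204.1 344.53 1010
205.1 342.49 1047
206.1 341.71 1251
207.1 341.32 1061
208.1 340.97 736
209.1 340.9 690
210.1 340.94 945
211.1 341.21 906
212.1 341.16 721
213.1 340.87 462
214.1 340.86 266
215.1 340.9 181
216.1 341.0 170
```

Contact is steady at about 9 N, and the pointer (column 340.9) is on the tab (341.0). Handing in.

```bash
python3 -c "
from cell import env
print(env.job_done())"
```

```text
the job is handed in; nothing more can be done
None
```

Job handed in at about 52 s of the 61 s limit; the hand-in call returned no verdict. The chips are wiped off the crown, the scraper is back on the cart clear of the block, and the gauge is held against the crown at about 9 N with its pointer on the index to within roughly 0.01 rad.

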